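Dress the display counter

ROBOT

A 6-joint arm with a two-finger parallel gripper is mounted at the origin on the work surface. World frame = base frame: x ahead of the robot, y to its left, z up, the work surface at z = 0. Lengths are in mm, angles in degrees, forces in N, time in s.
With the tool pointing down it reaches from about 350 to 850 mm from the base axis. Payload 8.1 kg.
Tool frame: the origin (TCP) lies at the centre of the arm's flange, where the gripper is bolted on; the fingertips stand 173 mm ahead of it and the grasp point (between the pads) lies 155 mm ahead of it; z points along the fingers, y is the line along which they close (so a half turn about z gives the same grasp; the last joint's range is limited). The gripper opens to 85 mm and grips with 20 to 120 N. Pads are 22 mm wide; open, the fingers measure 114 mm over their backs; the gripper's body (76 mm by 85 mm) begins 54 mm behind the grasp point. The pads swing forward as they close: fully open they stand 13 mm farther back than shut.
Start: joints at [-75.023, 7.471, 85.268, -0, 87.261, -4.893], TCP at [203.954, -564.278, 404.692] pointing down, gripper open.
Joint ranges: [-169.43, 169.43], [-51.17, 129.36], [1.28, 143.12], [-76.62, 256.62], [0, 156.53], [-152.29, 152.29]. Speed limits (degrees/s): [136.94, 136.94, 159.86, 180, 180, 180].

INTERFACE

Orientations are given as [roll, pitch, yaw] about the fixed x, y, z axes, in that order (R = Rz(yaw) Ry(pitch) Rx(roll)).
In Python, from bench import * gives the robot as it stands.
- The arm moves only by the shell command python3 -m jog 'ROWS' [FORCE]. ROWS is text: rows parted by semicolons, each of 7 numbers parted by spaces: the shift along the tool's x, y, z scaled (see below), then the turn, a rotation vector about the tool's x, y, z scaled (see below), then the closure, from -1 (fully open) to 1 (shut). In form: tx ty tz wx wy wz hand; .... A call has 1 to 5 rows; each row shifts and turns the commanded pose from where the row before left it, along the tool's axes as they then stand; what a row does not reach is not made up. The controller multiplies each number of a shift by 0.1 m and each number of a turn by 60 degrees. A row lasts 1/8 s, in which the tool goes at most 62.5 mm and 10.7 degrees, less where a joint would pass 70% of its speed; a pose out of reach is approached as far as the arm can. A call with a number of a shift or a turn outside -1 to 1 is refused whole. A call with a gripper value outside its range is refused whole. The fingers move at their own pace and stop on an object; FORCE is the grip in N (left out, the last holds). Time passes only in rows, so rows that do not move let the fingers close. It gives the time, the measured TCP pose, the force, the opening and the grip force at its end, in the units of the state.
- sense(): the state, without advancing time (a new reading comes with each control period).
- snapshot(name): name is "scene" or "top" or "wrist"; returns a dict with "img" (420x560x3 uint8, red, green, blue), "fx", "fy", "cx", "cy" (pixels), "dist" ([k1, k2, p1, p2, k3] as OpenCV has them; the pictures are not rectified), "extrinsics" (4x4, takes a point from camera to world coordinates). Camera axes: x right, y down, z forward; pixel columns grow to the right and rows downward; lengths in mm; the calibration is good to about 2 mm. A picture is of the moment at which its call begins. There is no depth.
- hand_in(): hands the job in; it is judged then, once.
The state is a dict: "time": time; "joint_pos": joint angles; "qd": joint speeds; "joint_efforts": joint torques, N m; "tool_pos": TCP position; "tcp_rot": TCP orientation; "ft_force": force on the tool from outside, world axes, zero at the start; "wrist_torque": the same for the moment, N m; "finger_gap": finger opening in mm; "grip_force": force on a finger pad.
Only numpy, scipy, OpenCV 4.12 (cv2) and the standard library are available. Lean on these libraries where they do the work, as an engineer would, in place of code of your own. Each camera call takes 0.05 s, during which the arm holds its last target. There are 200 camera calls.

TASK

Put the four containers back on display: stand each of the two jars and two tins on the white card whose printed outline has its shape and size, right side up and squarely inside the outline, the oblong and square tins turned to line up with theirs. Set each one down gently rather than dropping it, and leave the scale and the green tumbler where they are.

Things in the scene. Friction and masses are not known exactly. Their poses are not given: they have to be found in the camera images.
- small_jar: The smaller of two closed round jars, glass with black lid: 38 mm diameter, 34 mm high, about 60 g. Stands loose on the counter, upright, anywhere among the cards. Origin: centre of the underside; z up; it is round, yaw does not matter. In every start the containers and cards stand at least 120 mm apart, centre to centre, in any arrangement.
- large_jar: The larger of two closed round jars, glass with black lid: 60 mm diameter, 52 mm high, about 160 g. Stands loose on the counter, upright, anywhere among the cards. Origin: centre of the underside; z up; it is round, yaw does not matter.
- square_tin: Closed square tin, metal with black lid: 48 x 48 mm, 24 mm high, about 60 g. Stands loose on the counter, upright, anywhere among the cards. Origin: centre of the underside; z up, x and y along its sides (any quarter turn is as good).
- oblong_tin: Closed oblong tin, metal with black lid: 70 mm along its x, 34 mm along its y, 24 mm high, about 60 g. Stands loose on the counter, upright, anywhere among the cards. Origin: centre of the underside; z up (a half turn is as good).
- small_round_card: Fixed flat white display card, 96 x 96 mm, 5 mm thick, top at 5 mm; printed on its top, centred, is a 4 mm wide black outline: a circle of 48 mm inner diameter, for the small jar. The outline is only print, nothing stands proud. Origin: centre of the underside, on the counter; z up, x and y along the card's edges.
- large_round_card: Fixed flat white display card, 96 x 96 mm, 5 mm thick, top at 5 mm; printed on its top, centred, is a 4 mm wide black outline: a circle of 70 mm inner diameter, for the large jar. The outline is only print, nothing stands proud. Origin: centre of the underside, on the counter; z up, x and y along the card's edges.
- square_card: Fixed flat white display card, 96 x 96 mm, 5 mm thick, top at 5 mm; printed on its top, centred, is a 4 mm wide black outline: a square of 58 x 58 mm inside, its sides along the card's, for the square tin. The outline is only print, nothing stands proud. Origin: centre of the underside, on the counter; z up, x and y along the card's edges.
- oblong_card: Fixed flat white display card, 96 x 96 mm, 5 mm thick, top at 5 mm; printed on its top, centred, is a 4 mm wide black outline: a rectangle of 80 x 44 mm inside, for the oblong tin. The outline is only print, nothing stands proud. Origin: centre of the underside, on the counter; z up, x and y along the card's edges; the rectangle's long side lies along x.
- scale: Grey counter scale with a steel plate, 150 x 190 mm, 34 mm high, 0.6 kg, loose, on the counter at the robot's right (-y). Not to be moved. Origin: centre of the underside.
- tumbler: Green see-through plastic tumbler, empty and open, 72 mm across the rim, 120 mm tall, loose, standing at the robot's left (+y) of the cards. Not to be moved. Origin: centre of the underside.
Not all that is in view belongs to the job. What is shaped like the oblong_tin but blue is not meant.

How it is judged:
By the outcome, as a careful person would: the job done as asked, in the order asked, and still so for the second after the job is handed in, with the robot touching nothing.
It also fails if it takes over 99 s, if anything falls off the work surface, if the arm or the gripper's body presses on something with over 40 N, if the wrist force passes 120 N, or if a joint passes its speed limit or range.

## Working session

There is one attempt and no reset: what is moved stays moved. The work goes in short steps, Python scripts to look and compute and a shell command to move; the robot and the scene stay as the last step left them, time stands still between calls to the robot, and variables do not carry over. Pictures are saved under pics/ and viewed, at most 14 in all, crops included, and the job is handed in when it is done.

```bash
mkdir -p pics; ls; python3 - <<'E'
from bench import *
import cv2
s=sense(); print(s)
for n in ("top","scene"):
    d=snapshot(n); cv2.imwrite(f"pics/{n}0.png",d["img"][:,:,::-1])
    print(n,d["fx"],d["fy"],d["cx"],d["cy"],d["dist"]); print(d["extrinsics"])
E
```

```text
pics
{'time': 0.0, 'joint_pos': array([-7.50225255e+01,  7.51344085e+00,  8.53292845e+01, -2.60483753e-04,
        8.72615569e+01, -4.89384498e+00]), 'qd': array([ 0.1368566 , -0.17933802,  0.04016493,  0.05150209, -0.08042928,
       -0.05732613]), 'joint_efforts': array([ 3.08607901e-03, -5.69391203e+01, -5.00546837e+01,  2.00351797e-04,
        1.45868235e-02, -6.99373743e-06]), 'tool_pos': array([ 203.89757079, -564.04557376,  403.6614744 ]), 'tcp_rot': array([-1.79896076e+02, -8.63709450e-03,  1.98713244e+01]), 'ft_force': array([-0.04057401,  0.23766412,  0.02893795]), 'wrist_torque': array([-0.04955217,  0.00783008,  0.01850668]), 'grip_force': 0.0, 'finger_gap': 85.32482962542146}
top 466.2834379056551 466.2834379056551 281.2026314301388 208.78630120684343 [0.04729858 0.         0.         0.         0.        ]
[[ 5.05587114e-02 -9.69626614e-01  2.39307429e-01  2.97939615e+02]
 [-9.98713698e-01 -5.00074069e-02  8.37903359e-03 -1.95241289e+01]
 [ 3.84261001e-03 -2.39423240e-01 -9.70907692e-01  1.24341489e+03]
 [ 0.00000000e+00  0.00000000e+00  0.00000000e+00  1.00000000e+00]]
scene 435.29751534135875 435.29751534135875 279.5267007487596 207.5207137285787 [-0.00896699  0.          0.          0.          0.        ]
[[-6.24792756e-01  6.03584148e-01 -4.95298081e-01  1.26586702e+03]
 [ 7.80785229e-01  4.80627832e-01 -3.99213368e-01  5.40189397e+02]
 [-2.90481789e-03 -6.36147046e-01 -7.71562375e-01  1.09186129e+03]
 [ 0.00000000e+00  0.00000000e+00  0.00000000e+00  1.00000000e+00]]
```

View pics/top0.png

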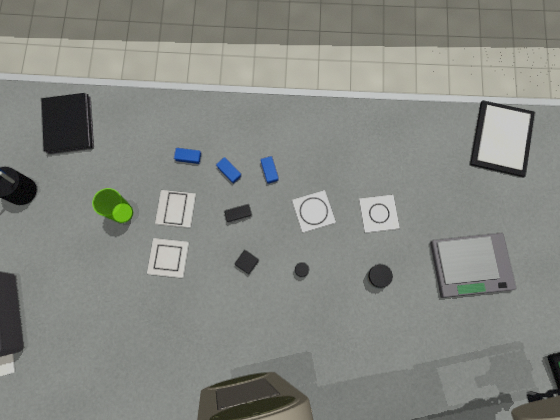

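View pics/scene0.png

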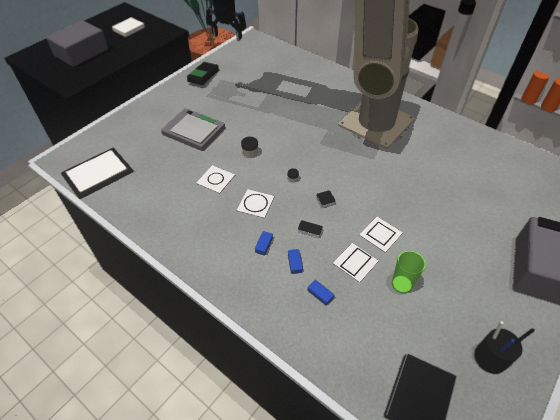

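The top view shows, left to right: the oblong card (176,209), square card (168,258), oblong tin (238,213), square tin (247,262), small jar (302,270), large round card (314,211), small round card (379,213) and large jar (380,276). The scene view agrees. The blue boxes aren't part of the job.

```bash
cat > h.py <<'E'
from bench import *
import cv2, numpy as np
from scipy.spatial.transform import Rotation as R
def cast(d,px,z):
    K=np.array([[d["fx"],0,d["cx"]],[0,d["fy"],d["cy"]],[0,0,1]])
    u=cv2.undistortPoints(np.float32(px).reshape(-1,1,2),K,np.array(d["dist"])).reshape(-1,2)
    E=np.array(d["extrinsics"]); r=np.c_[u,np.ones(len(u))]@E[:3,:3].T; o=E[:3,3]
    return (o+r*((z-o[2])/r[:,2])[:,None])[:,:2]
def rect(p):
    "centre, (long, short), yaw of the long side"
    c,(w,h),a=cv2.minAreaRect(np.float32(p))
    if h>w: w,h,a=h,w,a+90
    return np.round([*c,w,h,(a+90)%180-90],1)
def blobs(d,mask,z,amin=60,amax=1e9):
    cs,_=cv2.findContours(mask.astype(np.uint8),cv2.RETR_EXTERNAL,cv2.CHAIN_APPROX_NONE)
    out=[]
    for c in cs:
        if amin<cv2.contourArea(c)<amax: out.append((c.reshape(-1,2).mean(0).round(),rect(cast(d,c,z)),c))
    return out
E
python3 - <<'E'
from h import *
d=snapshot("top"); g=d["img"].astype(int); mx=g.max(2); mn=g.min(2)
for px,r,c in blobs(d,mn>190,5,400,3000): print("white",px,r)
print()
for px,r,c in blobs(d,mx<60,24,100,1500): print("dark",px,r)
E
```

```text
white [379. 213.] [ 605.  -275.3   93.1   91.9  -80.1]
white [313. 211.] [602.  -96.7  92.5  92.2 -70.1]
white [504. 136.] [ 845.8 -624.6  167.6  118.   -11. ]
white [325.  93.] [ 956.1 -120.3  487.3   17.2  -89.9]

dark [252. 408.] [ 99.6  35.9 207.2  29.3 -73.7]
dark [238. 380.] [161.4  76.  137.6   9.8 -74.8]
dark [549. 382.] [ 203.1 -682.5  145.    62.3  -31.7]
dark [  9. 315.] [299.9 655.  205.2  52.   11.8]
dark [380. 276.] [ 432.4 -273.1   60.3   56.7  -86.9]
dark [301. 270.] [438.3 -68.8  33.8  31.4   2.5]
dark [246. 262.] [450.9  75.3  46.7  46.2  57.9]
dark [237. 213.] [580.2 107.7  66.8  32.9 -72.5]
dark [ 14. 185.] [622.8 709.  124.1  80.5  66.3]
```

```bash
python3 - <<'E'
from h import *
d=snapshot("top"); g=d["img"].astype(int); mx=g.max(2); mn=g.min(2)
for px,r,c in blobs(d,mn>175,5,400,3000): print("white",px,r)
for n,(u,v) in dict(ob=(176,209),sq=(168,258)).items():
    print(n,mn[v-15:v+16:5,u-15:u+16:3].tolist()[3])
    m=np.zeros(mn.shape,bool); m[v-20:v+21,u-20:u+21]=mn[v-20:v+21,u-20:u+21]<110
    k=cv2.connectedComponentsWithStats(m.astype(np.uint8))
    for px,r,c in blobs(d,m,5,200): print(n,px,r)
for z,u,v in ((34,301,270),(52,380,276)):
    for px,r,c in blobs(d,mx<60,z,100,1500):
        if abs(px-[u,v]).max()<5: print(px,r)
E
```

```text
white [167. 257.] [455.7 286.4  94.1  93.8  -3.2]
white [379. 213.] [ 605.8 -275.2   94.3   93.9    9.8]
white [314. 211.] [603.  -97.   94.6  94.4 -70.1]
white [504. 137.] [ 845.2 -624.5  169.8  119.   -11.2]
white [280.  90.] [ 956.1   17.1 1603.3   19.7  -89.9]
ob [190, 190, 168, 193, 194, 192, 193, 193, 165, 195, 196]
sq [190, 125, 190, 192, 191, 194, 192, 192, 195, 166, 194]
[301. 270.] [437.2 -68.4  33.6  31.1   2.5]
[380. 276.] [ 430.  -267.2   61.1   55.1  -61.2]
```

```bash
cat >> h.py <<'E'
def go(x=None,y=None,z=None,yaw=None,n=None):
    "shift and turn in jog units (and in how many rows) from here to the goal"
    s=sense(); p=s["tool_pos"]; r=R.from_euler("xyz",s["tcp_rot"],degrees=True)
    g=np.array([p[i] if v is None else v for i,v in enumerate((x,y,z))])
    sh=r.inv().apply(g-p)/100
    G=r if yaw is None else R.from_euler("xyz",[180,0,yaw],degrees=True)
    w=(r.inv()*G).as_rotvec(degrees=True)/60
    n=n or int(max(np.ceil(np.linalg.norm(sh)/.6),np.ceil(np.linalg.norm(w)/.17),1))
    print("at",p.round(1),s["tcp_rot"].round(1),"gap %.1f"%s["finger_gap"],"grip %.1f"%s["grip_force"],"t %.2f"%s["time"],"| total",sh.round(3),w.round(3),"per row x%d"%n,(sh/n).round(3),(w/n).round(3))
def look(name,show=True):
    d=snapshot("wrist")
    if show: cv2.imwrite(f"pics/{name}.png",d["img"][:,:,::-1])
    return d
E
python3 -c "
from h import *
go(430,-267,340)
d=snapshot('wrist');print(d['fx'],d['cx'],d['cy'],d['dist']);print(np.round(d['extrinsics'],3))"
```

```text
at [ 203.9 -564.1  404. ] [-179.9   -0.    19.9] gap 85.8 grip 0.0 t 0.20 | total [ 3.136 -2.025  0.643] [0. 0. 0.] per row x7 [ 0.448 -0.289  0.092] [0. 0. 0.]
300.2695964745534 287.7288619987581 207.65411123908908 [-0.05008442  0.          0.          0.          0.        ]
[[ 3.40000e-01 -8.98000e-01 -2.81000e-01  2.75588e+02]
 [-9.41000e-01 -3.24000e-01 -1.01000e-01 -5.37675e+02]
 [-1.00000e-03  2.99000e-01 -9.54000e-01  3.73432e+02]
 [ 0.00000e+00  0.00000e+00  0.00000e+00  1.00000e+00]]
```

```bash
python3 -m jog '0.45 -0.29 0.09 0 0 0 -1; 0.45 -0.29 0.09 0 0 0 -1; 0.45 -0.29 0.09 0 0 0 -1; 0.45 -0.29 0.09 0 0 0 -1; 0.45 -0.29 0.09 0 0 0 -1' 
python3 -m jog '0.45 -0.29 0.09 0 0 0 -1; 0.45 -0.29 0.09 0 0 0 -1; 0 0 0 0 0 0 -1'
python3 - <<'E'
from h import *
go(430,-267,340)
d=look("w1"); mx=d["img"].max(2)
for z in (52,0):
  for px,r,c in blobs(d,mx<60,z,300,40000): print(z,px,r)
E
```

```text
time: 0.88
tool_pos: [367.0, -349.9, 359.5]
tcp_rot: [180.0, -0.0, 19.9]
ft_force: [-0.7, 0.4, 0.2]
finger_gap: 85.4
grip_force: 0.0
time: 1.25
tool_pos: [432.6, -263.3, 340.8]
tcp_rot: [-179.9, 0.0, 20.1]
ft_force: [-0.4, -0.1, 0.1]
finger_gap: 85.5
grip_force: 0.0
at [ 432.6 -263.3  340.8] [-179.9    0.    20.1] gap 85.5 grip 0.0 t 1.25 | total [-0.037  0.026  0.007] [0. 0. 0.] per row x1 [-0.037  0.026  0.007] [0. 0. 0.]
52 [303. 199.] [ 433.1 -269.1   59.1   57.7   20.2]
52 [ 95. 120.] [444.6 -84.2  40.2  32.9 -71.3]
0 [303. 199.] [ 418.8 -275.7   71.    69.3   20.2]
0 [ 95. 120.] [432.6 -53.6  48.3  39.6 -71.3]
```

View pics/w1.png

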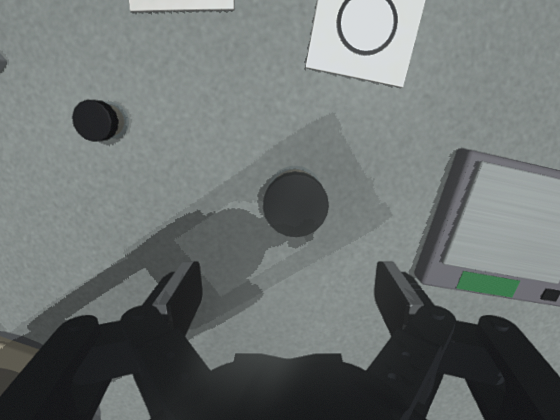

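Large jar lid at about (295,204), small jar at (95,120) and small round card at (367,22). The scale, on the right, is clear of the fingers. I'll go down on the large jar at (432.5,-268).

```bash
python3 -c "
from h import *
go(432.5,-268,185)"
```

```text
at [ 431.8 -264.9  341.3] [-180.     0.    20.1] gap 85.6 grip 0.0 t 1.30 | total [-0.004  0.033  1.563] [0. 0. 0.] per row x3 [-0.001  0.011  0.521] [0. 0. 0.]
```

```bash
python3 -m jog '0 0.03 0.5 0 0 0 -1; 0 0 0.5 0 0 0 -1; 0 0 0.35 0 0 0 -1; 0 0 0.2 0 0 0 -1; 0 0 0 0 0 0 -1' 40
python3 -m jog '0 0 0 0 0 0 0.6; 0 0 0 0 0 0 0.6; 0 0 0 0 0 0 0.6; 0 0 0 0 0 0 0.6; 0 0 0 0 0 0 0.6' 40
```

```text
time: 1.92
tool_pos: [430.8, -269.7, 185.1]
tcp_rot: [-179.8, 0.1, 19.8]
ft_force: [-1.1, -0.6, -0.1]
finger_gap: 85.2
grip_force: 0.0
time: 2.55
tool_pos: [432.9, -270.0, 188.6]
tcp_rot: [179.8, -0.1, 19.9]
ft_force: [-1.3, -1.7, 6.6]
finger_gap: 59.0
grip_force: 43.8
```

```bash
python3 -m jog '0 0 -0.2 0 0 0 0.6; 0 0 -0.4 0 0 0 0.6; 0 0 -0.4 0 0 0 0.6; 0 0 0 0 0 0 0.6' 
python3 -c "
from h import *
go(570,-110,290)"
```

```text
time: 3.05
tool_pos: [433.6, -270.1, 291.2]
tcp_rot: [179.6, -0.2, 19.9]
ft_force: [0.6, -0.2, -3.3]
finger_gap: 58.8
grip_force: 43.9
at [ 433.6 -270.1  291.2] [179.6  -0.2  19.9] gap 58.8 grip 43.9 t 3.05 | total [ 1.827 -1.042  0.013] [0. 0. 0.] per row x4 [ 0.457 -0.26   0.003] [0. 0. 0.]
```

```bash
python3 -m jog '0.4 -0.22 0 0 0 0 0.6; 0.5 -0.3 0 0 0 0 0.6; 0.5 -0.3 0 0 0 0 0.6; 0.4 -0.22 0 0 0 0 0.6; 0 0 0 0 0 0 0.6' 
python3 - <<'E'
from h import *
d=look("w2"); mn=d["img"].min(2).astype(int)
for px,r,c in blobs(d,mn>150,5,1500,60000): print(px,r)
go(603,-97,290)
E
```

```text
time: 3.68
tool_pos: [567.2, -107.3, 285.4]
tcp_rot: [-179.9, 0.0, 20.1]
ft_force: [-0.4, 0.3, -2.5]
finger_gap: 59.1
grip_force: 44.0
[478. 238.] [ 601.2 -282.8  137.2  109.7   10. ]
[291. 162.] [603.1 -96.7  70.1  68.3  88.7]
[297. 150.] [606.5 -97.7 101.4 100.3  20. ]
at [ 566.3 -108.6  285.3] [-1.799e+02  1.000e-01  2.000e+01] gap 59.0 grip 44.0 t 3.73 | total [ 0.384  0.016 -0.048] [0. 0. 0.] per row x1 [ 0.384  0.016 -0.048] [0. 0. 0.]
```

View pics/w2.png

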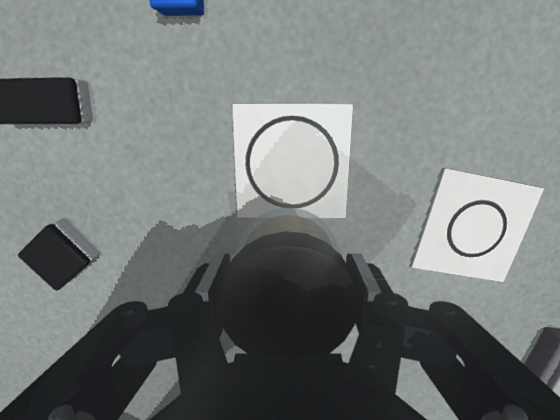

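The large circle's inner edge is centred at pixel (291,162), which is (603,-97) in the world. This matches the top view. Now I'll carry the jar over it and lower it.

```bash
python3 -m jog '0.25 0.01 0.1 0 0 0 0.6; 0.13 0.01 0.3 0 0 0 0.6; 0 0 0.3 0 0 0 0.6; 0 0 0.12 0 0 0 0.6; 0 0 0 0 0 0 0.6' 
python3 -c "
from h import *
go(603,-97,194)"
```

```text
time: 4.35
tool_pos: [601.5, -99.7, 203.5]
tcp_rot: [-179.9, 0.1, 19.8]
ft_force: [0.0, -0.1, -1.9]
finger_gap: 58.9
grip_force: 44.0
at [601.5 -99.7 203.5] [-1.799e+02  1.000e-01  1.980e+01] gap 58.9 grip 44.0 t 4.35 | total [ 0.023 -0.02   0.095] [0. 0. 0.] per row x1 [ 0.023 -0.02   0.095] [0. 0. 0.]
```

```bash
python3 -m jog '0.02 -0.02 0.04 0 0 0 0.6; 0 0 0.03 0 0 0 0.6; 0 0 0 0 0 0 0.6' 
python3 -m jog '0 0 0.015 0 0 0 0.6; 0 0 0 0 0 0 0.6'
python3 -m jog '0 0 0.01 0 0 0 0.6; 0 0 0 0 0 0 0.6'
```

```text
time: 4.72
tool_pos: [603.9, -96.5, 198.1]
tcp_rot: [180.0, -0.0, 19.9]
ft_force: [-0.1, 0.7, -2.3]
finger_gap: 58.9
grip_force: 44.0
time: 4.97
tool_pos: [603.7, -96.5, 196.2]
tcp_rot: [-180.0, 0.0, 19.9]
ft_force: [-0.2, -0.2, -2.2]
finger_gap: 58.9
grip_force: 44.0
time: 5.22
tool_pos: [603.7, -96.5, 195.1]
tcp_rot: [-180.0, 0.0, 19.9]
ft_force: [0.9, -0.3, -2.2]
finger_gap: 58.9
grip_force: 44.0
```

```bash
for i in 1; do python3 -m jog '0 0 0.01 0 0 0 0.6; 0 0 0 0 0 0 0.6'; python3 -m jog '0 0 0.01 0 0 0 0.6; 0 0 0 0 0 0 0.6'; done | grep -E "pos|force: \["
```

```text
tool_pos: [603.7, -96.5, 194.1]
ft_force: [-0.7, -0.5, -2.2]
tool_pos: [603.9, -96.5, 193.7]
ft_force: [-3.0, 0.9, 2.6]
```

```bash
python3 -m jog '0 0 0 0 0 0 -1; 0 0 0 0 0 0 -1; 0 0 0 0 0 0 -1; 0 0 -0.3 0 0 0 -1; 0 0 -0.6 0 0 0 -1' 
python3 -m jog '0 0 -0.4 0 0 0 -1'
python3 -c "
from h import *
go(400,-75,300)"
```

```text
time: 6.35
tool_pos: [602.2, -96.2, 280.5]
tcp_rot: [-179.8, 0.3, 19.9]
ft_force: [1.0, -0.6, -0.2]
finger_gap: 85.0
grip_force: 0.0
time: 6.48
tool_pos: [604.2, -96.7, 326.2]
tcp_rot: [179.9, -0.1, 19.9]
ft_force: [0.1, 0.1, 0.3]
finger_gap: 85.4
grip_force: 0.0
at [604.2 -96.7 326.2] [ 1.799e+02 -1.000e-01  1.990e+01] gap 85.4 grip 0.0 t 6.47 | total [-1.847 -0.898  0.256] [0. 0. 0.] per row x4 [-0.462 -0.225  0.064] [0. 0. 0.]
```

```bash
python3 -m jog '-0.46 -0.22 0.05 0 0 0 -1; -0.46 -0.22 0.05 0 0 0 -1; -0.46 -0.22 0.05 0 0 0 -1; -0.46 -0.22 0.05 0 0 0 -1; 0 0 0 0 0 0 -1' 
python3 - <<'E'
from h import *
d=look("w3"); mx=d["img"].max(2)
for px,r,c in blobs(d,mx<60,34,300,20000): print(px,r,cast(d,[px],34))
go(438,-68,172)
d=snapshot("top"); cv2.imwrite("pics/t1.png",cv2.resize(d["img"][170:300,130:420,::-1],None,fx=2.5,fy=2.5))
mx=d["img"].max(2)
for px,r,c in blobs(d,mx<60,57,100,1500): print(px,r)
E
```

```text
time: 7.1
tool_pos: [397.3, -75.5, 301.2]
tcp_rot: [-179.9, 0.1, 19.8]
ft_force: [0.5, 1.0, -0.2]
finger_gap: 85.7
grip_force: 0.0
[301. 161.] [439.1 -69.3  36.2  35.5  19.9] [[438.39687865 -70.8274226 ]]
[133.  77.] [453.8  68.7  46.1  45.7  58.3] [[455.21256477  68.41947264]]
at [399.4 -76.  302.8] [180.   -0.   19.8] gap 85.4 grip 0.0 t 7.15 | total [0.39  0.055 1.308] [0. 0. 0.] per row x3 [0.13  0.018 0.436] [0. 0. 0.]
[556. 371.] [ 226.1 -673.2   94.6   27.6   -6. ]
[285. 287.] [392.9 -29.9  48.2  30.5 -75.2]
[  9. 315.] [299.9 636.7 199.6  50.6  11.8]
[246. 262.] [446.6  72.7  45.5  44.4  58.3]
[237. 213.] [572.8 104.3  65.   31.4 -72.5]
[314. 207.] [599.  -94.5  56.1  55.1  46.8]
[ 14. 185.] [614.  689.3 120.7  78.3  66.3]
```

View pics/w3.png

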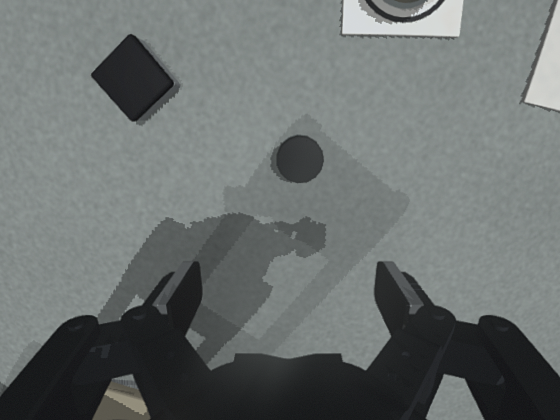

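View pics/t1.png

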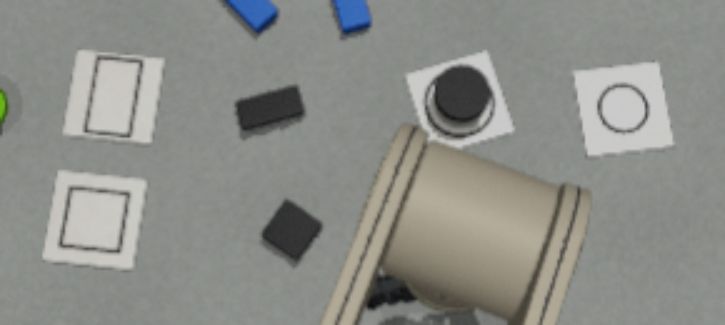

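Large jar stands inside its ring. Small jar lid is at (301,161) in the wrist view, about (439,-69). Next I'll pick that up.

```bash
python3 -m jog '0.25 0.04 0.1 0 0 0 -1; 0.15 0.02 0.4 0 0 0 -1; 0 0 0.45 0 0 0 -1; 0 0 0.28 0 0 0 -1; 0 0 0 0 0 0 -1' 40
python3 -c "
from h import *
go(439,-69,178)"
```

```text
time: 7.82
tool_pos: [440.3, -68.2, 178.2]
tcp_rot: [-179.8, 0.2, 19.9]
ft_force: [-0.5, -0.7, 0.0]
finger_gap: 85.7
grip_force: 0.0
at [440.3 -68.2 178.2] [-179.8    0.2   19.9] gap 85.7 grip 0.0 t 7.83 | total [-0.015  0.003  0.002] [0. 0. 0.] per row x1 [-0.015  0.003  0.002] [0. 0. 0.]
```

```bash
python3 -m jog '0 0 0 0 0 0 0.7; 0 0 0 0 0 0 0.7; 0 0 0 0 0 0 0.7; 0 0 0 0 0 0 0.7; 0 0 0 0 0 0 0.7' 30
python3 -m jog '0 0 0 0 0 0 0.7; 0 0 0 0 0 0 0.7'
python3 -m jog '0 0 -0.2 0 0 0 0.7; 0 0 -0.4 0 0 0 0.7; 0 0 -0.5 0 0 0 0.7; 0 0 0 0 0 0 0.7' 
python3 -c "
from h import *
go(605,-275,285)"
```

```text
time: 8.45
tool_pos: [441.4, -68.6, 181.8]
tcp_rot: [179.9, -0.1, 19.9]
ft_force: [-0.7, 0.1, 5.5]
finger_gap: 37.1
grip_force: 29.6
time: 8.7
tool_pos: [441.4, -68.6, 181.8]
tcp_rot: [179.9, -0.1, 19.9]
ft_force: [-0.3, 1.1, 6.1]
finger_gap: 37.4
grip_force: 29.6
time: 9.2
tool_pos: [442.5, -68.9, 295.7]
tcp_rot: [179.7, -0.5, 19.9]
ft_force: [-0.1, -0.2, -0.5]
finger_gap: 37.0
grip_force: 30.4
at [442.5 -68.9 295.7] [179.7  -0.5  19.9] gap 37.0 grip 30.4 t 9.20 | total [0.827 2.49  0.128] [0. 0. 0.] per row x5 [0.165 0.498 0.026] [0. 0. 0.]
```

```bash
python3 -m jog '0.09 0.5 0.02 0 0 0 0.7; 0.09 0.5 0.02 0 0 0 0.7; 0.09 0.5 0.02 0 0 0 0.7; 0.09 0.5 0.02 0 0 0 0.7; 0.09 0.49 0.02 0 0 0 0.7'
python3 -m jog '0 0 0 0 0 0 0.7'
python3 - <<'E'
from h import *
d=look("w4"); mn=d["img"].min(2).astype(int)
for px,r,c in blobs(d,mn>150,5,1000,60000): print(px,r)
z=sense()["tool_pos"][2]-181+34
for px,r,c in blobs(d,d["img"].max(2)<60,z,300): print("dark",px,r)
go(605.5,-275,190)
E
```

```text
time: 9.82
tool_pos: [567.8, -288.7, 279.2]
tcp_rot: [-180.0, 0.0, 19.9]
ft_force: [0.7, 0.8, 0.6]
finger_gap: 36.8
grip_force: 30.5
time: 9.95
tool_pos: [567.7, -289.9, 278.0]
tcp_rot: [-179.9, 0.1, 19.7]
ft_force: [0.2, 0.1, -1.0]
finger_gap: 37.3
grip_force: 30.6
[505. 337.] [ 521.9 -547.   143.8   59.1   72.5]
[287. 155.] [ 605.4 -275.3   96.1   95.7  -80.1]
[82. 85.] [602.6 -97.2  96.2  95.7 -70.3]
dark [289. 359.] [ 533.6 -295.   324.3  109.7  -70. ]
dark [51. 84.] [ 620.7 -178.2   47.7   36.8  -79.2]
at [ 567.2 -288.3  278.4] [-1.799e+02  1.000e-01  1.980e+01] gap 37.0 grip 30.6 t 10.00 | total [0.407 0.005 0.883] [0. 0. 0.] per row x2 [0.203 0.003 0.442] [0. 0. 0.]
```

View pics/w4.png

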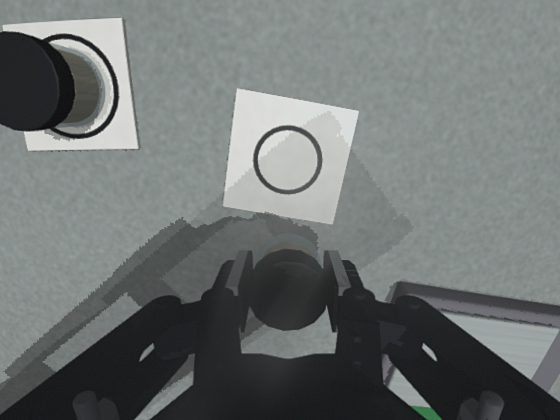

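```bash
python3 - <<'E'
from h import *
s=sense(); p=s["tool_pos"]; r=R.from_euler("xyz",s["tcp_rot"],degrees=True)
d=snapshot("wrist")
for dz in (142,147,152):
    q=cast(d,[[289,330],[289,262]],p[2]-dz)
    print(dz,[ r.inv().apply(np.r_[a,p[2]-dz]-p)[:2].round(1) for a in q])
g=d["img"].max(2); print(g[250:350:3,289].tolist())
E
```

```text
142 [array([-16.1,   0. ]), array([18.1,  0. ])]
147 [array([-20.3,   0.1]), array([15.4,  0. ])]
152 [array([-24.5,   0.1]), array([12.8,  0.1])]
[55, 55, 53, 53, 61, 54, 52, 51, 47, 45, 45, 45, 47, 45, 46, 47, 46, 46, 47, 48, 49, 51, 53, 51, 53, 54, 51, 126, 130, 135, 132, 129, 126, 133]
```

The small card's centre comes out at (605.4,-275.3). The jar sits about 2 mm back in the hand, so the TCP goes to (607.3,-274.6).

```bash
python3 -m jog '0.25 0 0.15 0 0 0 0.7; 0.17 0 0.35 0 0 0 0.7; 0 0 0.25 0 0 0 0.7; 0 0 0.08 0 0 0 0.7; 0 0 0 0 0 0 0.7'
python3 -c "
from h import *
go(607.3,-274.6,187)"
```

```text
time: 10.68
tool_pos: [606.6, -272.3, 197.3]
tcp_rot: [-180.0, 0.0, 19.9]
ft_force: [-0.6, -0.4, -0.6]
finger_gap: 36.8
grip_force: 30.7
at [ 606.6 -272.3  197.3] [-180.     0.    19.9] gap 36.8 grip 30.7 t 10.68 | total [-0.001  0.024  0.103] [0. 0. 0.] per row x1 [-0.001  0.024  0.103] [0. 0. 0.]
```

```bash
(python3 -m jog '0 0.02 0.05 0 0 0 0.7; 0 0 0.025 0 0 0 0.7; 0 0 0 0 0 0 0.7'
python3 -m jog '0 0 0.01 0 0 0 0.7; 0 0 0 0 0 0 0.7'
python3 -m jog '0 0 0.01 0 0 0 0.7; 0 0 0 0 0 0 0.7') | grep -E "pos|force: \["
```

```text
tool_pos: [607.6, -275.0, 189.9]
ft_force: [-0.2, -0.2, -1.2]
tool_pos: [607.6, -274.9, 188.7]
ft_force: [-0.2, -0.1, -1.2]
tool_pos: [607.6, -274.8, 187.6]
ft_force: [0.4, -0.8, -0.7]
```

```bash
(python3 -m jog '0 0 0.006 0 0 0 0.7; 0 0 0 0 0 0 0.7'
python3 -m jog '0 0 0.006 0 0 0 0.7; 0 0 0 0 0 0 0.7') | grep -E "pos|force: \["
```

```text
tool_pos: [607.6, -274.8, 187.0]
ft_force: [-0.3, -0.7, -0.7]
tool_pos: [607.7, -274.9, 186.9]
ft_force: [-2.1, 1.0, 4.5]
```

```bash
python3 -m jog '0 0 0 0 0 0 -0.4; 0 0 0 0 0 0 -0.4; 0 0 0 0 0 0 -0.4; 0 0 -0.3 0 0 0 -0.4; 0 0 -0.6 0 0 0 -1' 
python3 -m jog '0 0 -0.3 0 0 0 -1; 0 0 0 0 0 0 -1'
python3 -c "
from h import *
go(432,38,300,58,8)"
```

```text
time: 12.68
tool_pos: [606.1, -274.1, 273.3]
tcp_rot: [-179.7, 0.3, 19.9]
ft_force: [0.8, -0.9, 0.5]
finger_gap: 75.5
grip_force: 0.0
time: 12.92
tool_pos: [608.8, -275.5, 311.1]
tcp_rot: [179.7, -0.3, 19.9]
ft_force: [-0.3, -0.7, 0.2]
finger_gap: 85.6
grip_force: 0.0
at [ 608.8 -275.5  311.1] [179.7  -0.3  19.9] gap 85.6 grip 0.0 t 12.93 | total [-0.598 -3.55   0.088] [ 0.007 -0.003 -0.635] per row x8 [-0.075 -0.444  0.011] [ 0.001 -0.    -0.079]
```

```bash
python3 -m jog '-0.085 -0.5 0 0 0 0 -1; -0.085 -0.5 0 0 0 0 -1; -0.085 -0.5 0 0 0 0 -1; -0.085 -0.5 0 0 0 0 -1; -0.085 -0.5 0.05 0 0 0 -1' 
python3 -m jog '-0.085 -0.5 0 0 0 0 -1; -0.085 -0.55 0.05 0 0 0 -1; 0 0 0 0 0 -0.16 -1; 0 0 0 0 0 -0.16 -1; 0 0 0 0 0 -0.16 -1'
python3 -m jog '0 0 0 0 0 -0.155 -1; 0 0 0 0 0 0 -1'
python3 - <<'E'
from h import *
d=look("w5"); mx=d["img"].max(2)
for px,r,c in blobs(d,mx<60,24,300,20000): print(px,r)
d2=snapshot("top")
for px,r,c in blobs(d2,d2["img"].max(2)<60,24,100,1500): print("top",px,r)
mn=d["img"].min(2)
for px,r,c in blobs(d2,d2["img"].min(2)>165,5,400,3000): print("top white",px,r)
go(453.5,72,178,58)
E
```

```text
time: 13.55
tool_pos: [481.4, -52.8, 300.4]
tcp_rot: [-180.0, 0.0, 19.9]
ft_force: [0.5, 1.1, 0.2]
finger_gap: 85.1
grip_force: 0.0
time: 14.18
tool_pos: [430.4, 39.1, 295.2]
tcp_rot: [-179.9, 0.1, 49.0]
ft_force: [-0.4, 0.5, -0.6]
finger_gap: 85.4
grip_force: 0.0
time: 14.42
tool_pos: [430.5, 38.8, 295.3]
tcp_rot: [-179.9, 0.1, 57.9]
ft_force: [-0.5, 0.6, -0.5]
finger_gap: 85.2
grip_force: 0.0
[542. 246.] [ 601.6 -116.5   77.1   43.2   74.4]
[288. 156.] [453.   76.3  46.8  46.2 -32.1]
[414.  29.] [581.3 107.7  68.6  34.5 -71.3]
top [556. 371.] [ 224.1 -691.3   97.3   28.3   -6. ]
top [243. 281.] [403.4  79.3  58.   37.4 -37.1]
top [  9. 315.] [299.9 655.  205.2  52.   11.8]
top [381. 211.] [ 606.2 -276.9   37.6   33.2  -87. ]
top [314. 207.] [606.9 -98.5  58.5  56.6   2.2]
top [ 14. 185.] [622.8 709.  124.1  80.5  66.3]
top white [461. 253.] [ 503.6 -494.3  111.8   76.6  -80.5]
top white [167. 257.] [455.1 285.8  96.4  96.1  -3.2]
top white [379. 213.] [ 604.9 -275.3   97.1   94.6    9.8]
top white [313. 211.] [603.  -96.8  95.3  95.2 -70.1]
top white [504. 137.] [ 845.3 -623.9  171.1  120.7  -11.1]
top white [280.  90.] [ 956.3   17.4 1603.8   21.6  -89.9]
top white [499.  79.] [1015.4 -621.9   85.8   83.4    2.2]
top white [468.  79.] [1015.3 -523.8   88.4   87.7   89.3]
top white [432.  79.] [ 1.0158e+03 -4.2830e+02  8.8900e+01  8.7100e+01 -7.0000e-01]
top white [366.  76.] [ 1.0151e+03 -2.3670e+02  8.7300e+01  8.7000e+01  3.0000e-01]
top white [334.  75.] [1014.4 -142.8   89.3   88.1    1.1]
top white [302.  74.] [1014.2  -48.2   89.1   88.5   89.9]
top white [237.  70.] [1014.5  139.5   87.3   82.9    3.1]
at [430.7  38.8 295.7] [-179.9    0.    57.7] gap 85.4 grip 0.0 t 14.53 | total [0.403 0.017 1.177] [-0.001  0.001 -0.004] per row x3 [0.134 0.006 0.392] [-0.     0.    -0.001]
```

View pics/w5.png

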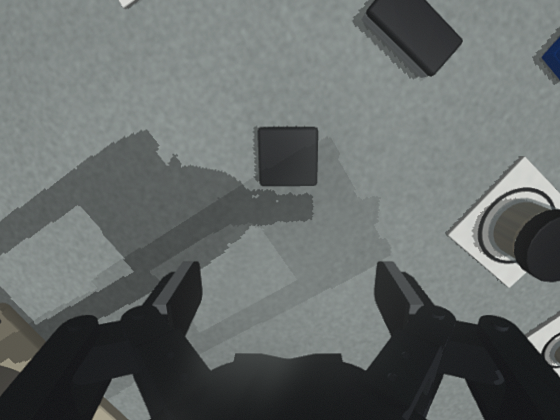

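Square tin lid at (288,156), about (453,76) with sides at 58°, so the tool is already squared to it.

```bash
python3 -m jog '0.25 -0.01 0.1 0 0 0 -1; 0.19 -0.005 0.35 0 0 0 -1; 0 0 0.4 0 0 0 -1; 0 0 0.3 0 0 0 -1; 0 0 0 0 0 0 -1' 30
python3 -c "
from h import *
go(453,76,176,58)"
```

```text
time: 15.15
tool_pos: [451.2, 76.8, 178.8]
tcp_rot: [-179.7, 0.2, 57.8]
ft_force: [-1.4, 0.7, -0.8]
finger_gap: 85.4
grip_force: 0.0
at [451.2  76.8 178.8] [-179.7    0.2   57.8] gap 85.4 grip 0.0 t 15.15 | total [0.003 0.02  0.028] [-0.005  0.003 -0.003] per row x1 [0.003 0.02  0.028] [-0.005  0.003 -0.003]
```

```bash
python3 -m jog '0 0.02 0.03 0 0 0 -1; 0 0 0 0 0 0 0.6; 0 0 0 0 0 0 0.6; 0 0 0 0 0 0 0.6; 0 0 0 0 0 0 0.6' 30
python3 -m jog '0 0 0 0 0 0 0.6; 0 0 0 0 0 0 0.6; 0 0 0 0 0 0 0.6'
python3 -m jog '0 0 -0.2 0 0 0 0.6; 0 0 -0.4 0 0 0 0.6; 0 0 -0.5 0 0 0 0.6; 0 0 0 0 0 0 0.6' 
python3 -c "
from h import *
go(453,242,285,86.8)"
```

```text
time: 15.78
tool_pos: [455.5, 75.8, 179.7]
tcp_rot: [179.9, -0.1, 58.0]
ft_force: [-1.1, -0.5, 7.5]
finger_gap: 47.0
grip_force: 31.5
time: 16.15
tool_pos: [455.5, 75.9, 179.7]
tcp_rot: [179.9, -0.1, 58.0]
ft_force: [-0.6, -0.0, 6.6]
finger_gap: 47.2
grip_force: 31.5
time: 16.65
tool_pos: [456.7, 76.0, 293.5]
tcp_rot: [179.6, -0.3, 58.0]
ft_force: [-0.2, -0.4, -0.5]
finger_gap: 47.3
grip_force: 31.5
at [456.7  76.  293.5] [179.6  -0.3  58. ] gap 47.3 grip 31.5 t 16.65 | total [ 1.388 -0.913  0.085] [ 0.008 -0.003 -0.481] per row x3 [ 0.463 -0.304  0.028] [ 0.003 -0.001 -0.16 ]
```

```bash
python3 -m jog '0 0 0 0 0 -0.16 0.6; 0 0 0 0 0 -0.16 0.6; 0 0 0 0 0 -0.16 0.6; 0.5 -0.04 0.03 0 0 0 0.6; 0.6 -0.04 0.03 0 0 0 0.6'
python3 -m jog '0.55 -0.04 0.03 0 0 0 0.6; 0 0 0 0 0 0 0.6'
python3 - <<'E'
from h import *
d=look("w6"); mn=d["img"].min(2).astype(int)
for t in (130,150,165):
  for px,r,c in blobs(d,mn>t,5,1000,60000): print(t,px,r)
s=sense(); p=s["tool_pos"]; r=R.from_euler("xyz",s["tcp_rot"],degrees=True); print(d["img"].max(2)[270:352:3,289].tolist())
z=p[2]-179.7+24
for v in (300,310,320,330,340): print(v,r.inv().apply(np.r_[cast(d,[[289,v]],z)[0],z]-p)[:2].round(1))
go(455.5,286,195,86.8)
E
```

```text
time: 17.27
tool_pos: [452.8, 186.4, 281.6]
tcp_rot: [-180.0, 0.0, 86.6]
ft_force: [0.4, 0.0, -0.6]
finger_gap: 47.2
grip_force: 31.5
time: 17.52
tool_pos: [450.9, 244.3, 278.2]
tcp_rot: [-179.9, -0.0, 87.0]
ft_force: [-0.2, 0.3, -0.5]
finger_gap: 47.4
grip_force: 31.5
130 [162. 392.] [302.8  37.4 119.9  29.3  50.3]
130 [413. 390.] [574.2  25.8 123.3  29.6 -56.9]
130 [293. 337.] [443.3 104.5 113.   54.2  13.5]
130 [ 31. 317.] [187.3 154.  153.1  58.6  50.8]
130 [168. 264.] [345.8 191.8 138.3  67.4  18.2]
130 [ 50. 196.] [230.7 264.4 133.5  72.3  19.7]
130 [292. 158.] [455.7 285.9  58.9  58.1  -3. ]
150 [295. 153.] [455.8 285.9  58.4  58.1  -3. ]
150 [456. 154.] [591.  280.1  96.4  96.4  -3.3]
150 [325. 145.] [474.3 288.9 132.4 103.3  -2.6]
165 [296. 152.] [455.6 286.1  58.3  58.1  -3.6]
165 [303. 145.] [455.9 286.   96.1  95.3  -3.1]
165 [456. 154.] [590.9 280.2  96.1  95.9  86.7]
[43, 44, 44, 41, 45, 47, 47, 48, 49, 51, 52, 57, 58, 58, 60, 60, 62, 63, 62, 140, 142, 136, 138, 139, 135, 138, 142, 142]
300 [-7.5  0.1]
310 [-13.3   0.1]
320 [-19.2   0.1]
330 [-25.3   0.1]
340 [-31.6   0.1]
at [451.2 242.6 278.2] [-1.799e+02  1.000e-01  8.700e+01] gap 46.9 grip 31.5 t 17.57 | total [0.437 0.022 0.831] [-0.002  0.001  0.003] per row x2 [0.218 0.011 0.416] [-0.001  0.     0.001]
```

View pics/w6.png

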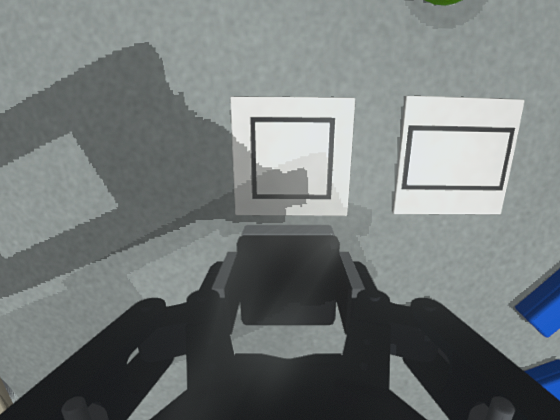

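The square outline is centred at (455.7,286) with yaw 87°. The oblong outline is on the card at (591,280) with its long side at -3°. The tin is square and centred in the hand, so I'll lower it.

```bash
python3 -m jog '0.25 0.01 0.1 0 0 0 0.6; 0.18 0.01 0.4 0 0 0 0.6; 0 0 0.2 0 0 0 0.6; 0 0 0.13 0 0 0 0.6; 0 0 0 0 0 0 0.6'
python3 -c "
from h import *
go(455.7,286,185,86.9)"
```

```text
time: 18.2
tool_pos: [456.2, 282.9, 195.4]
tcp_rot: [-179.9, 0.1, 86.7]
ft_force: [-0.9, -0.9, -0.4]
finger_gap: 47.3
grip_force: 31.4
at [456.2 282.9 195.4] [-1.799e+02  1.000e-01  8.670e+01] gap 47.3 grip 31.4 t 18.20 | total [ 0.031 -0.006  0.104] [-0.002  0.001 -0.003] per row x1 [ 0.031 -0.006  0.104] [-0.002  0.001 -0.003]
```

```bash
(python3 -m jog '0.02 0 0.05 0 0 0 0.6; 0 0 0.025 0 0 0 0.6; 0 0 0 0 0 0 0.6'
python3 -m jog '0 0 0.01 0 0 0 0.6; 0 0 0 0 0 0 0.6'
python3 -m jog '0 0 0.008 0 0 0 0.6; 0 0 0 0 0 0 0.6') | grep -E "pos|force: \[|rot"
```

```text
tool_pos: [456.7, 286.1, 189.3]
tcp_rot: [180.0, -0.0, 86.8]
ft_force: [-0.2, 0.5, -0.8]
tool_pos: [456.6, 286.1, 188.1]
tcp_rot: [180.0, -0.0, 86.8]
ft_force: [0.4, -0.7, -0.3]
tool_pos: [456.6, 286.1, 187.2]
tcp_rot: [-180.0, -0.0, 86.8]
ft_force: [0.4, 1.2, -0.4]
```

```bash
(python3 -m jog '0 0 0.01 0 0 0 0.6; 0 0 0 0 0 0 0.6'
python3 -m jog '0 0 0.01 0 0 0 0.6; 0 0 0 0 0 0 0.6'
python3 -m jog '0 0 0.006 0 0 0 0.6; 0 0 0 0 0 0 0.6') | grep -E "pos|force: \["
```

```text
tool_pos: [456.5, 286.0, 186.1]
ft_force: [-0.2, 0.0, -1.3]
tool_pos: [456.5, 286.0, 185.1]
ft_force: [0.3, -0.5, -0.2]
tool_pos: [456.6, 286.1, 184.8]
ft_force: [-0.3, -0.9, 1.7]
```

```bash
python3 -m jog '0 0 0 0 0 0 -0.6; 0 0 0 0 0 0 -0.6; 0 0 0 0 0 0 -0.6; 0 0 -0.3 0 0 0 -0.6; 0 0 -0.6 0 0 0 -0.6' 
python3 -m jog '0 0 -0.2 0 0 -0.17 -0.6; 0 0 0 0 0 -0.17 -0.6; 0 0 0 0 0 -0.01 -0.6'
python3 -c "
from h import *
go(593,70,300,108)"
```

```text
time: 20.45
tool_pos: [455.2, 285.3, 272.4]
tcp_rot: [-179.7, 0.2, 86.8]
ft_force: [1.4, 0.9, 0.7]
finger_gap: 68.4
grip_force: 0.0
time: 20.82
tool_pos: [456.6, 286.1, 294.9]
tcp_rot: [180.0, -0.0, 107.7]
ft_force: [0.3, -0.2, -0.1]
finger_gap: 68.2
grip_force: 0.0
at [456.6 286.1 294.9] [180.   -0.  107.7] gap 68.2 grip 0.0 t 20.82 | total [-2.474  0.641 -0.051] [ 0.001 -0.    -0.004] per row x5 [-0.495  0.128 -0.01 ] [ 0.    -0.    -0.001]
```

```bash
python3 -m jog '-0.5 0.13 0 0 0 0 -0.6; -0.5 0.13 0 0 0 0 -0.6; -0.5 0.13 0 0 0 0 -0.6; -0.5 0.13 0 0 0 0 -0.6; -0.48 0.12 0 0 0 0 -0.6' 
python3 -m jog '0 0 0 0 0 0 -0.6'
python3 - <<'E'
from h import *
d=look("w7"); mx=d["img"].max(2)
for px,r,c in blobs(d,mx<60,24,300,20000): print(px,r)
go(581,107.7,176,108)
E
```

```text
time: 21.45
tool_pos: [593.7, 67.8, 293.8]
tcp_rot: [-179.9, -0.0, 107.5]
ft_force: [0.4, 0.2, 1.5]
finger_gap: 68.0
grip_force: 0.0
time: 21.58
tool_pos: [594.3, 66.3, 293.8]
tcp_rot: [-180.0, 0.0, 107.3]
ft_force: [0.1, 1.8, 0.4]
finger_gap: 68.3
grip_force: 0.0
[291. 159.] [582.5 108.3  68.1  32.6 -71.5]
at [593.5  68.  293.6] [-179.9   -0.   107.4] gap 68.4 grip 0.0 t 21.62 | total [0.416 0.002 1.177] [-0.001 -0.001 -0.01 ] per row x3 [0.139 0.001 0.392] [-0.    -0.    -0.003]
```

View pics/w7.png

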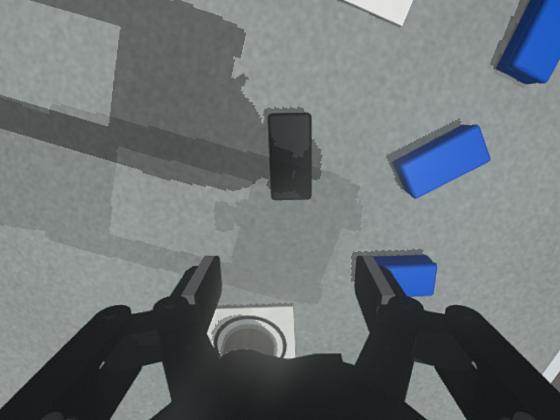

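Oblong tin lid at (291,159), about (582,108) with its long side at 108°. The blue boxes are roughly 80 mm off, so there's room for the fingers.

```bash
python3 -m jog '0.25 0.005 0.1 0 0 -0.015 -0.6; 0.17 0 0.35 0 0 0 -0.6; 0 0 0.4 0 0 0 -0.6; 0 0 0.32 0 0 0 -0.6; 0 0 0 0 0 0 -0.6' 30
python3 -c "
from h import *
go(582,108,176,108.4)"
```

```text
time: 22.25
tool_pos: [577.9, 110.5, 174.0]
tcp_rot: [-179.6, -0.1, 108.6]
ft_force: [-0.1, 0.7, 0.4]
finger_gap: 68.3
grip_force: 0.0
at [577.9 110.5 174. ] [-1.796e+02 -1.000e-01  1.086e+02] gap 68.3 grip 0.0 t 22.25 | total [-0.037  0.031 -0.02 ] [-0.007 -0.002  0.004] per row x1 [-0.037  0.031 -0.02 ] [-0.007 -0.002  0.004]
```

```bash
python3 -m jog '0 0 -0.02 0 0 0 -0.6; 0 0 0 0 0 0 -0.6'
python3 -c "
from h import *
go(582,108,176,108.4)"
```

```text
time: 22.5
tool_pos: [581.8, 109.9, 182.1]
tcp_rot: [179.8, 0.0, 108.7]
ft_force: [0.1, 0.6, 0.2]
finger_gap: 68.4
grip_force: 0.0
at [581.8 109.9 182.1] [179.8   0.  108.7] gap 68.4 grip 0.0 t 22.50 | total [-0.019 -0.004  0.061] [0.004 0.001 0.004] per row x1 [-0.019 -0.004  0.061] [0.004 0.001 0.004]
```

```bash
python3 -m jog '-0.02 0 0.04 0 0 0 -0.6; 0 0 0 0 0 0 -0.6; 0 0 0 0 0 0 -0.6; 0 0 0 0 0 0 -0.6'
python3 -m jog '0 0 0 0 0 0 0.7; 0 0 0 0 0 0 0.7; 0 0 0 0 0 0 0.7; 0 0 0 0 0 0 0.7; 0 0 0 0 0 0 0.7'
python3 -m jog '0 0 0 0 0 0 0.7; 0 0 0 0 0 0 0.7'
```

```text
time: 23.0
tool_pos: [581.3, 107.6, 175.6]
tcp_rot: [-180.0, -0.0, 108.7]
ft_force: [0.2, 0.3, 0.6]
finger_gap: 68.5
grip_force: 0.0
time: 23.62
tool_pos: [581.4, 107.6, 175.7]
tcp_rot: [180.0, 0.0, 108.7]
ft_force: [-0.4, -0.5, 1.1]
finger_gap: 33.2
grip_force: 30.9
time: 23.88
tool_pos: [581.4, 107.6, 175.7]
tcp_rot: [180.0, 0.0, 108.7]
ft_force: [-0.1, -0.0, 1.9]
finger_gap: 33.3
grip_force: 31.0
```

```bash
python3 -m jog '0 0 -0.2 0 0 0 0.7; 0 0 -0.4 0 0 0 0.7; 0 0 -0.5 0 0 0 0.7; 0.48 0.355 -0.05 0 0 -0.0 0.7; 0.48 0.355 0 0 0 0 0.7' 
python3 -m jog '0.47 0.355 0 0 0 0 0.7; 0 0 0 0 0 -0.17 0.7; 0 0 0 0 0 -0.17 0.7; 0 0 0 0 0 -0.17 0.7; 0 0 0 0 0 -0.17 0.7'
python3 -m jog '0 0 0 0 0 -0.17 0.7; 0 0 0 0 0 -0.17 0.7; 0 0 0 0 0 -0.12 0.7; 0 0 0 0 0 0 0.7; 0 0 0 0 0 0 0.7'
python3 - <<'E'
from h import *
d=look("w8"); mn=d["img"].min(2).astype(int)
for t in (130,150,165):
  for px,r,c in blobs(d,mn>t,5,1500,60000): print(t,px,r)
s=sense(); p=s["tool_pos"]; r=R.from_euler("xyz",s["tcp_rot"],degrees=True); print(d["img"].max(2)[270:372:3,289].tolist())
z=p[2]-175.7+24
for v in (300,320,330,340,350,360): print(v,r.inv().apply(np.r_[cast(d,[[289,v]],z)[0],z]-p)[:2].round(1))
go(591,280,190,176.9)
E
```

```text
time: 24.5
tool_pos: [618.9, 222.1, 294.4]
tcp_rot: [179.7, 0.0, 108.6]
ft_force: [1.0, -1.1, 0.4]
finger_gap: 33.3
grip_force: 30.8
time: 25.12
tool_pos: [636.3, 277.3, 291.8]
tcp_rot: [180.0, 0.0, 149.8]
ft_force: [0.4, -0.7, -0.4]
finger_gap: 33.6
grip_force: 30.8
time: 25.75
tool_pos: [636.4, 277.2, 291.2]
tcp_rot: [180.0, 0.0, 176.9]
ft_force: [0.2, -0.7, -1.0]
finger_gap: 33.6
grip_force: 30.8
130 [288. 149.] [591.1 279.8  80.6  44.2  -3.6]
130 [501.  26.] [506.3 452.2 104.5  49.4  90. ]
150 [439. 246.] [709.6 459.  258.8 158.7  58. ]
150 [354. 174.] [604.1 324.5 150.6  66.5  30.5]
150 [ 83. 207.] [720.9  82.2 458.6 220.6 -21.1]
150 [307.  23.] [490.8 295.3  72.2  25.6  87.6]
150 [210.  97.] [562.7 223.3 171.5 101.6  18.9]
165 [247. 150.] [588.7 253.2  95.1  42.8  -2.5]
[41, 41, 41, 43, 41, 42, 43, 41, 42, 41, 38, 51, 52, 50, 49, 52, 51, 52, 52, 52, 53, 53, 53, 53, 53, 51, 146, 149, 146, 148, 41, 43, 43, 40]
300 [-7.  1.]
320 [-18.4   1. ]
330 [-24.3   1. ]
340 [-30.4   1. ]
350 [-36.7   1. ]
360 [-43.1   1. ]
at [636.4 277.2 291.1] [180.    0.  176.9] gap 33.5 grip 30.8 t 25.80 | total [0.455 0.004 1.011] [0.    0.    0.001] per row x2 [0.227 0.002 0.505] [0. 0. 0.]
```

View pics/w8.png

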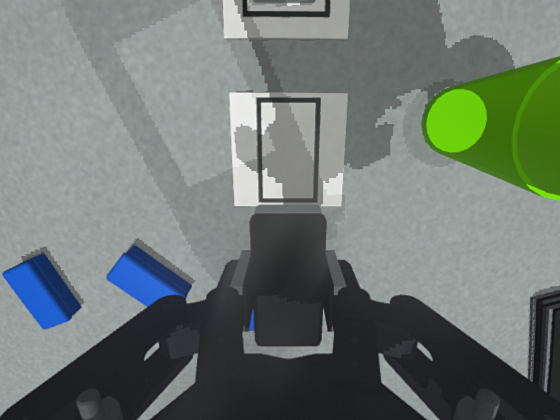

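Oblong outline is centred at (591.1,279.8) and yawed -3.2°. The tin is lined up with it, and the tumbler is well to the side. Lowering the tin.

```bash
python3 -m jog '0.25 0 0.15 0 0 0 0.7; 0.2 0 0.35 0 0 0 0.7; 0 0 0.3 0 0 0 0.7; 0 0 0.18 0 0 0 0.7; 0 0 0 0 0 0 0.7'
python3 -m jog '0 0 0 0 0 0 0.7; 0 0 0 0 0 0 0.7'
python3 -c "
from h import *
go(591.1,279.8,181,176.8)"
```

```text
time: 26.42
tool_pos: [590.9, 279.2, 191.1]
tcp_rot: [-179.9, -0.2, 177.0]
ft_force: [0.5, -0.6, -0.1]
finger_gap: 33.3
grip_force: 30.7
time: 26.68
tool_pos: [592.4, 279.7, 194.4]
tcp_rot: [179.9, 0.1, 177.0]
ft_force: [1.3, 0.8, 0.6]
finger_gap: 33.4
grip_force: 30.7
at [592.4 279.7 194.4] [1.799e+02 1.000e-01 1.770e+02] gap 33.4 grip 30.7 t 26.68 | total [0.013 0.    0.134] [0.001 0.002 0.004] per row x1 [0.013 0.    0.134] [0.001 0.002 0.004]
```

```bash
(python3 -m jog '0.01 0 0.05 0 0 0 0.7; 0 0 0.04 0 0 0 0.7; 0 0 0 0 0 0 0.7; 0 0 0 0 0 0 0.7'
python3 -m jog '0 0 0.01 0 0 0 0.7; 0 0 0 0 0 0 0.7'
python3 -m jog '0 0 0.01 0 0 0 0.7; 0 0 0 0 0 0 0.7') | grep -E "pos|force: \[|rot"
```

```text
tool_pos: [590.4, 279.5, 183.5]
tcp_rot: [-180.0, -0.0, 177.1]
ft_force: [0.2, 0.0, -0.9]
tool_pos: [590.5, 279.5, 182.6]
tcp_rot: [180.0, 0.0, 177.1]
ft_force: [-0.8, -0.1, -0.6]
tool_pos: [590.4, 279.5, 181.5]
tcp_rot: [-180.0, -0.0, 177.1]
ft_force: [0.1, 0.3, -0.2]
```

```bash
(python3 -m jog '0 0 0.006 0 0 0 0.7; 0 0 0 0 0 0 0.7'
python3 -m jog '0 0 0.006 0 0 0 0.7; 0 0 0 0 0 0 0.7'
) | grep -E "pos|force: \[|rot"
```

```text
tool_pos: [590.4, 279.5, 180.9]
tcp_rot: [-180.0, -0.0, 177.1]
ft_force: [1.0, -0.2, -0.2]
tool_pos: [590.5, 279.6, 180.7]
tcp_rot: [180.0, 0.0, 177.1]
ft_force: [-1.9, -0.5, 2.8]
```

```bash
python3 -m jog '0 0 0 0 0 0 -0.4; 0 0 0 0 0 0 -0.4; 0 0 0 0 0 0 -0.4; 0 0 -0.3 0 0 0 -0.4; 0 0 -0.5 0 0 0 -0.4' 
python3 -m jog '-0.2 0 -0.5 0 0 0 -0.4; -0.3 0 -0.4 0 0 0 -0.4; 0 0 0 0 0 0 -0.4; 0 0 0 0 0 0 -0.4'
python3 - <<'E'
from h import *
d=look("w9")
for px,r,c in blobs(d,d["img"].max(2)<60,29,600,20000): print("tin",px,r)
for px,r,c in blobs(d,d["img"].min(2)>165,5,1500,60000): print(px,r)
E
```

```text
time: 28.8
tool_pos: [589.3, 279.0, 258.4]
tcp_rot: [-179.9, -0.3, 177.1]
ft_force: [0.9, -0.9, -0.0]
finger_gap: 59.8
grip_force: 0.0
time: 29.3
tool_pos: [640.2, 276.9, 349.5]
tcp_rot: [-180.0, -0.1, 177.1]
ft_force: [0.0, -0.7, -0.4]
finger_gap: 59.9
grip_force: 0.0
tin [287. 142.] [590.7 279.9  67.6  32.5  -2.1]
tin [285.   8.] [475.6 283.3  46.3  12.5  87. ]
[276. 150.] [590.9 279.9  95.5  95.   86.8]
```

View pics/w9.png

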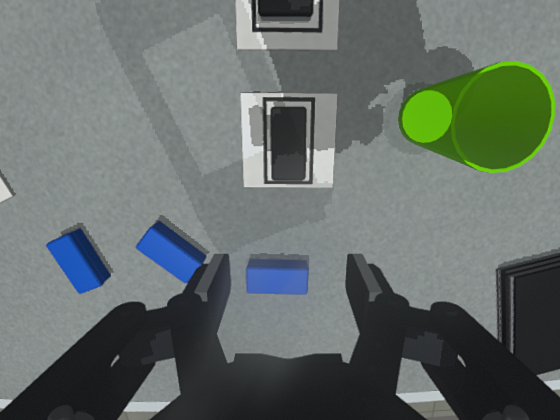

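The oblong tin sits inside its outline at (287,142) and the tumbler hasn't been touched. I'll move the arm aside for a last look at everything from the top.

```bash
python3 -m jog '0.2 -0.55 0 0 0 0 -0.4; 0.2 -0.55 0 0 0 0 -0.4; 0.2 -0.55 0 0 0 0 -0.4; 0.2 -0.55 0 0 0 0 -0.4; 0 0 0 0 0 0 -0.4' 
python3 - <<'E'
from h import *
d=snapshot("top"); cv2.imwrite("pics/t2.png",cv2.resize(d["img"][150:310,90:530,::-1],None,fx=1.8,fy=1.8))
for z,n in ((29,"sq tin"),(39,"small"),(57,"large")):
  for px,r,c in blobs(d,d["img"].max(2)<60,z,100,1500):
    if 140<px[0]<420: print(n,px,r)
E
```

```text
time: 29.98
tool_pos: [547.0, 58.5, 348.1]
tcp_rot: [-179.9, -0.2, 176.9]
ft_force: [0.7, 1.8, -0.5]
finger_gap: 59.9
grip_force: 0.0
sq tin [166. 256.] [454.3 283.2  48.2  44.5  89.6]
sq tin [381. 211.] [ 605.  -275.8   37.4   33.   -87. ]
sq tin [241. 210.] [590.4 102.9 121.9  35.5  89.7]
sq tin [314. 207.] [605.6 -98.1  58.3  56.4   2.2]
sq tin [173. 206.] [590.2 279.4  70.3  35.6  -3.5]
small [166. 256.] [453.  280.7  47.8  44.2  89.6]
small [381. 211.] [ 602.4 -273.7   37.1   32.8  -87. ]
small [241. 210.] [588.  101.9 120.9  35.2  89.7]
small [314. 207.] [603.1 -97.5  57.8  55.9   2.2]
small [173. 206.] [587.8 277.   69.7  35.4  -3.5]
large [166. 256.] [450.7 276.2  47.1  43.5  89.6]
large [381. 211.] [ 597.9 -269.9   36.6   32.3  -87. ]
large [241. 210.] [583.7 100.1 119.1  34.6  89.7]
large [314. 207.] [598.5 -96.3  56.9  55.1   2.2]
large [173. 206.] [583.4 272.5  68.7  34.8  -3.5]
```

View pics/t2.png

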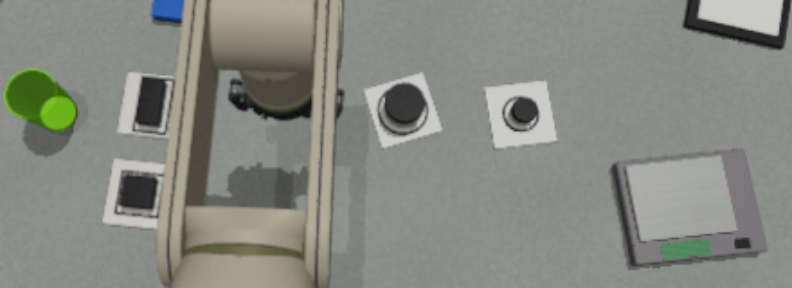

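Both jars stand in their rings. The square tin needs one closer look.

```bash
python3 -m jog '0.15 0.55 0 0 0 0 -0.4; 0.15 0.56 0 0 0 0 -0.4; 0.15 0.56 0 0 0 0 -0.4; 0.15 0.56 0 0 0 0 -0.4; 0 0 0 0 0 0 -0.4' 
python3 -m jog '0 0 0 0 0 0 -0.4; 0 0 0 0 0 0 -0.4'
python3 - <<'E'
from h import *
d=look("w10"); cv2.imwrite("pics/w10.png",d["img"][60:240,180:400,::-1])
for t in (50,60,70):
  for px,r,c in blobs(d,d["img"].max(2)<t,29,600,20000): print("tin",px,r)
for t in (100,130,150):
  for px,r,c in blobs(d,d["img"].min(2)>t,5,1500,60000): print(px,r)
E
```

```text
time: 30.65
tool_pos: [498.5, 292.2, 349.2]
tcp_rot: [180.0, -0.1, 177.5]
ft_force: [-0.6, -0.2, 0.0]
finger_gap: 60.2
grip_force: 0.0
time: 30.9
tool_pos: [500.8, 286.6, 349.9]
tcp_rot: [-180.0, -0.0, 177.0]
ft_force: [0.1, -0.8, -0.2]
finger_gap: 60.0
grip_force: 0.0
tin [283. 138.] [451.3 284.8  45.4  36.6  87. ]
tin [279. 147.] [455.4 284.7  45.8  45.6  87.8]
tin [283. 144.] [452.8 286.5  60.2  59.4  86.9]
[152. 393.] [796.2  80.3 148.5  52.4 -37.4]
[423. 392.] [812.5 459.1 156.8  53.3  31. ]
[153. 396.] [796.5  80.  147.6  50.7 -37.3]
[ 56. 226.] [602.2  50.5 581.9 270.8 -20.3]
[286. 257.] [591.1 280.   96.   95.5  86.3]
[274. 152.] [455.7 286.   96.7  95.   86.3]
```

View pics/w10.png

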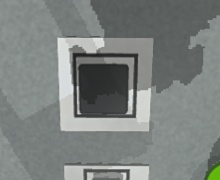

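The square tin is centred to about 1.3 mm and lined up to about 1°. All four are in place, so I'm handing in.

```bash
python3 -c "
from bench import *
print(hand_in())"
```

```text
the job is handed in; nothing more can be done
None
```

All four containers are standing inside their matching outlines, set down gently and lined up; the scale and tumbler were not touched, and the job was handed in at about 31 s.

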